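# Hold the inspection mirror over a welded pipe in front of the camera

### The arm

A 6-joint arm with a two-finger parallel gripper is mounted at the origin on a cart in front of the work surface, level with it; the furniture and walls round the work are solid. World frame = base frame: x ahead of the robot, y to its left, z up, the work surface at z = 0. Lengths are in m, angles in rad, forces in N, time in s.
With the tool pointing down it reaches from about 0.275 to 0.75 m from the base axis. Payload 10.2 kg.
Tool frame: the origin (TCP) lies midway between the tips of the shut fingers; the grasp point (between the pads) lies 19 mm behind it (env.hold_point_z is the distance from the TCP to the grasp point, in m); z points along the fingers, y is the line along which they close (so a half turn about z gives the same grasp; the last joint's range is limited). The gripper opens to 85 mm and grips with 20 to 120 N. Pads are 22 mm wide; open, the fingers measure 114 mm over their backs; the gripper's body (76 mm by 85 mm) begins 54 mm behind the grasp point. The pads swing forward as they close: fully open they stand 13 mm farther back than shut.
Start: joints at [0.941, 0.313, 1.498, -0, 1.331, -0.223], TCP at [0.208, 0.482, 0.231] pointing down, gripper open.
Joint ranges: [-2.94, 2.94], [-0.97, 2.17], [0.19, 2.56], [-1.23, 4.37], [0.02, 3.11], [-2.88, 2.88]. Speed limits (rad/s): [2.39, 2.39, 3.01, 3.14, 3.14, 3.14].

### API

Orientations are given as a unit quaternion [x, y, z, w].
In Python, from bench import env, kinematics, monitor, eyes, job gives the robot as it stands. The module is installed in compiled form; this text tells all that it offers. Calls block until the motion is done:
- env.reach(position, orientation): joint-space move of the TCP to a pose.
- env.movel(position, velocity=0.15, frame=None, guard=None): straight line of the TCP; frame=None keeps the orientation; velocity is the mean speed in m/s. With guard (N) it stops when the force on the tool has changed by that much, and returns True; else False.
- env.set_joints(angles): joint-space move.
- env.release() and env.close_gripper(effort=None): open the fingers fully, or close them until they stop; effort is the grip in N (None keeps the last).
- env.hold(seconds).
- kinematics.ik(position, orientation): joint angles nearest the present ones, or None.
- monitor.sense(): the state.
- eyes.grab_frame(name): name is "scene" or "side" or "wrist"; returns a dict with "frame" (480x640x3 uint8, red, green, blue), "mtx" (3x3 intrinsics, pixels), "view" (4x4, takes a point from world to camera coordinates). Camera axes: x right, y down, z forward; pixel columns grow to the right and rows downward; lengths in m; the calibration is good to about 2 mm. The wrist camera is an equidistant fisheye: a pixel r from the principal point sees the ray r / f radians off the axis. A picture is of the moment at which its call begins. There is no depth.
A pose or a line that the arm cannot do raises env.MotionError and nothing moves.
- job.hand_in(): hands the job in; it is judged then, once.
The state is a dict: "clock": time; "joints": joint angles; "qvel": joint speeds; "joint_efforts": joint torques, N m; "position": TCP position; "ee_rot": TCP orientation; "contact_force": force on the tool from outside, world axes, zero at the start; "ft_torque": the same for the moment, N m; "finger_gap": opening from 0.0 (shut) to 1.0 (fully open); "gripper_force": force on a finger pad.
Only numpy, scipy, OpenCV 4.12 (cv2) and the standard library are available. Lean on these libraries where they do the work, as an engineer would, in place of code of your own. Each camera call takes 0.05 s, during which the arm holds its last target. There are 200 camera calls.

### The job

The bench camera is to look down inside the welded pipe stub: slide the stub, flat on the bench and never lifted, into the U-shaped nest of the camera stand until it is fully home against the end stop, then draw the inspection mirror straight up out of its sheath. Hold the mirror with its round glass centred over the pipe's mouth and level with the lens, handle leaning back at 45 degrees squarely towards the camera and glass face down, so that the lens sees down the bore. Finish while holding it there, still and clear of pipe and stand, and leave the other things on the bench alone.

Things in the scene. Friction and masses are not known exactly. Their poses are not given: they have to be found in the camera images.
- stand: Stand fixed to the bench. Origin on the bench at the nest's centre, where the centre of a fully home flange comes; +x points from camera to nest (roughly away from the robot), +y to the nest's open mouth. Two rails 14 mm high (17 at screws), inner faces x = +-47.5 mm, run from the end stop (cross bar, inner face y = -45 mm) to y = +64 mm, then flare to y = +101 mm. The bench is its floor.
- lens (a point): Centre of the lens's front, (-150, 0, +119) mm in the stand's frame, axes as the stand's. The camera looks level along +x across the middle of the nest, at a height 39 mm above the mouth of a pipe standing there. Camera and post take up x = -245 to -150 mm, y = +-16 mm, up to 135 mm high, on a foot 64 mm wide; an 8 mm thick bar joins it to the nest.
- test_piece: The welded pipe stub: loose, plain steel, 0.6 to 0.95 kg, standing on the bench. Round flange 90 mm across, 10 mm thick; upright pipe 48 mm outside, 40 mm inside, 80 mm high in all; a weld bead stands 1.5 mm proud round the pipe at 34 mm height (grip above it). Origin: centre of the flange's underside, z along the pipe.
- mouth (a point): Centre of the test piece's open upper pipe end, 80 mm above its origin.
- sheath: Holder of the mirror, fixed to the bench: foot 70 x 96 x 8 mm and an upright aluminium block 26 mm (x) by 65 mm (y), 105 mm high, with a slot 10 mm (x) by 49 mm (y) open at the top and 99 mm deep. Origin on the bench under the slot's centre, z up.
- mirror: Inspection mirror, 0.12 kg, hanging loose upright in the sheath. Origin: centre of its round disc (44 mm across, 6 mm thick, in the mirror's y-z plane); +z along the 6 mm stem to the handle; the glass face looks along -x (at first towards the robot, within 30 degrees). At first the disc centre is 33 mm above the bench; draw it up 94 mm to clear the sheath's top.
- handle (a point): Where to grip the mirror: middle of its handle, 130 mm from the disc centre along +z, at first 163 mm above the bench; axes as the mirror's. The handle is round, 18 mm (ribs 19 mm), from 77 to 166 mm from the disc centre; below it a collar 26 mm across (underside at 72 mm) rests on the sheath's top.
- driver: Bystander: yellow-handled screwdriver lying, 179 mm long, 30 mm thick; origin under its centre.
- coupon: Bystander: flat welded steel coupon, 59 x 90 x 12 mm; origin under its centre.
- paint_marker: Bystander: marker pen lying, 132 mm long, 16 mm thick; origin under its centre.
- magnet: Bystander: flat arrow-shaped welding magnet lying, 66 x 85 x 16 mm; origin under its centre.
Mind the look-alikes: they are no part of the job. Leave any yellow look-alike of the test_piece alone.

How it is judged:
On the way, in this order (a step that is already met when the one before it is completed fails the run):
1. the test piece stands fully home in the nest, with the mirror still in its sheath (x of test_piece in the frame of stand between -0.005 and 0.005 m and y of test_piece in the frame of stand between -0.005 and 0.005 m and angle between test_piece's own z axis and vertical below 0.06 rad and distance of mirror from where it was at the start of the episode below 0.015 m), for 0.3 s.
2. the mirror is drawn clear up out of the sheath (x of test_piece in the frame of stand between -0.005 and 0.005 m and y of test_piece in the frame of stand between -0.005 and 0.005 m and angle between test_piece's own z axis and vertical below 0.06 rad and height (world z) of mirror above 0.125 m), for 0.1 s.
At the end, for the whole second after the job is handed in: Stub within 5 mm of fully home. Mirror held by the fingers alone, still, touching nothing else: disc centre within 13 mm of the pipe axis and 15 mm of lens height, handle leaning 45 (+-10) degrees towards the camera, square to it within 12 degrees, glass face down and to the lens (x of test_piece in the frame of stand between -0.005 and 0.005 m and y of test_piece in the frame of stand between -0.005 and 0.005 m and angle between test_piece's own z axis and vertical below 0.06 rad and linear speed of test_piece below 0.02 m/s and horizontal distance between mirror and mouth below 0.013 m and z of mirror in the frame of lens between -0.015 and 0.015 m and angle between mirror's own z axis and vertical between 0.61 and 0.96 rad and angle between mirror's own x axis and vertical between 0.55 and 1.02 rad and angle between the y axis of mirror and the y axis of stand, either way round below 0.21 rad and x of handle in the frame of stand below -0.05 m and contact force between mirror and the fingers above 1 N and contact force between mirror and test_piece below 0.3 N and contact force between mirror and stand below 0.3 N and contact force between mirror and sheath below 0.3 N and linear speed of mirror below 0.03 m/s); the arm keeps its last pose, push and grip.
It fails at once if the test piece is lifted or tipped instead of slid (height (world z) of test_piece above 0.008 m or angle between test_piece's own z axis and vertical above 0.14 rad).
It fails at once if the mirror knocks against the pipe or the stand (contact force between mirror and test_piece above 3 N or contact force between mirror and stand above 3 N).
It fails at once if a bystander is disturbed (distance of any of driver, coupon, paint_marker, magnet from where it was at the start of the episode above 0.02 m).
It also fails if it takes over 69 s, if anything falls off the work surface, if the arm or the gripper's body presses on something with over 40 N, if the wrist force passes 120 N, or if a joint passes its speed limit or range.

## Working session

There is one attempt and no reset: what is moved stays moved. The work goes in short steps, each a Python script; the robot and the scene stay as the last script left them, time stands still between calls to the robot, and variables do not carry over. Pictures are saved under pics/ and viewed, at most 12 in all, crops included, and the job is handed in when it is done.

```bash
mkdir -p pics; python3 - <<'E'
from bench import env, kinematics, monitor, eyes, job
import cv2,pickle
d={}
for n in("scene","side","wrist"):
    f=eyes.grab_frame(n); d[n]=f; cv2.imwrite(f"pics/{n}0.png",f["frame"][:,:,::-1])
    print(n,f["mtx"].tolist(),f["view"].round(4).tolist())
pickle.dump(d,open("f0.pkl","wb"))
s=monitor.sense();print(s, env.hold_point_z)
E
```

```text
scene [[564.3599555636445, 0.0, 316.5481259314188], [0.0, 564.3599555636445, 232.57324403530578], [0.0, 0.0, 1.0]] [[0.7128, -0.7013, -0.0084, -0.4165], [-0.5131, -0.5132, -0.688, 0.3494], [0.4782, 0.4947, -0.7257, 1.1014], [0.0, 0.0, 0.0, 1.0]]
side [[444.0275444392811, 0.0, 314.24949664991834], [0.0, 444.0275444392811, 240.88340726844802], [0.0, 0.0, 1.0]] [[0.6142, -0.7889, 0.0181, -0.3822], [-0.513, -0.4165, -0.7506, 0.3823], [0.5997, 0.4517, -0.6606, 1.0626], [0.0, 0.0, 0.0, 1.0]]
wrist [[371.64829954431775, 0.0, 317.8294445544748], [0.0, 371.64829954431775, 236.8218508227628], [0.0, 0.0, 1.0]] [[0.3953, 0.9186, -0.0008, -0.5249], [0.8799, -0.3784, 0.2872, -0.0362], [0.2636, -0.1142, -0.9579, 0.3789], [0.0, 0.0, 0.0, 1.0]]
{'clock': 0.15, 'joints': array([ 9.40607735e-01,  3.13297697e-01,  1.49822440e+00, -7.84763923e-06,
        1.33098610e+00, -2.23430770e-01]), 'qvel': array([-3.19226589e-05, -2.68654768e-03, -7.30696271e-04,  6.84481474e-04,
        9.59585740e-04,  3.58846716e-04]), 'joint_efforts': array([ 1.23801801e-03, -4.12366426e+01, -2.59800857e+01, -2.07962044e-04,
        3.23166219e-03, -2.27750405e-05]), 'position': array([0.20762809, 0.48200504, 0.23089307]), 'ee_rot': array([ 2.01978812e-01,  9.79389784e-01, -4.18282230e-04, -1.86033557e-04]), 'contact_force': array([0.46878859, 0.67137453, 0.41299014]), 'ft_torque': array([-0.02706836, -0.00526711, -0.01146169]), 'gripper_force': 0.0, 'finger_gap': 1.0024571815448067} 0.0187
```

View pics/scene0.png

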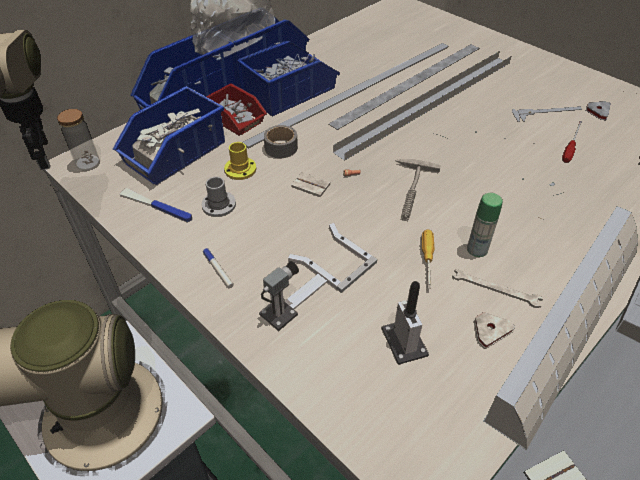

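View pics/side0.png

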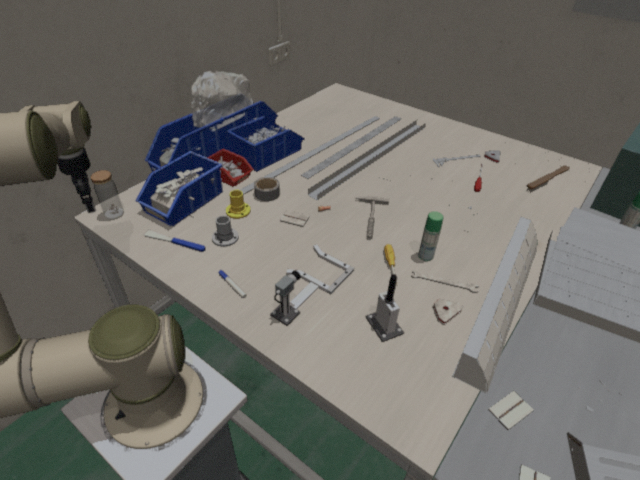

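The stub candidates are the grey one at (217,197) and the yellow look-alike at (240,162) in the scene picture. The grey one fits "plain steel". I'll enlarge both views to confirm.

```bash
python3 - <<'E'
import cv2
a=cv2.imread("pics/scene0.png")[165:365,190:450]; cv2.imwrite("pics/sc_crop.png",cv2.resize(a,None,fx=3,fy=3,interpolation=cv2.INTER_CUBIC))
a=cv2.imread("pics/side0.png")[185:345,205:415]; cv2.imwrite("pics/sd_crop.png",cv2.resize(a,None,fx=3.75,fy=3.75,interpolation=cv2.INTER_CUBIC))
E
```

```text
(no output)
```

View pics/sc_crop.png

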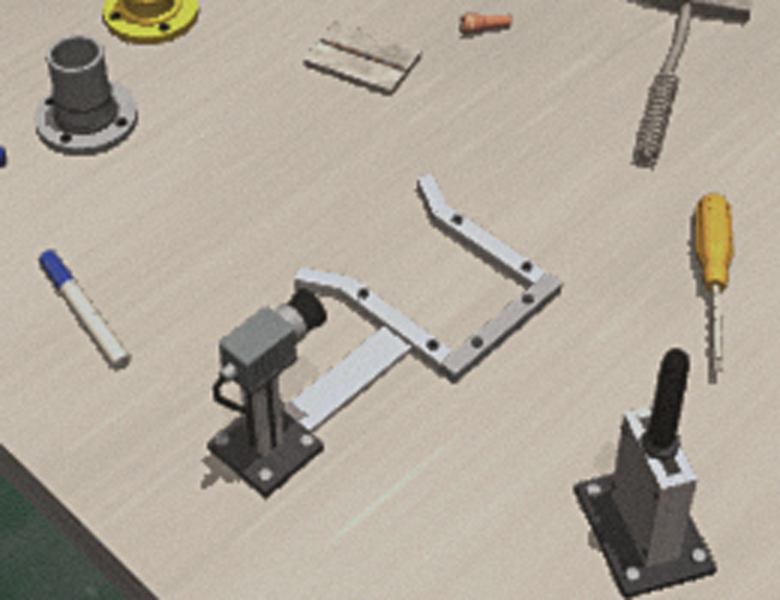

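View pics/sd_crop.png

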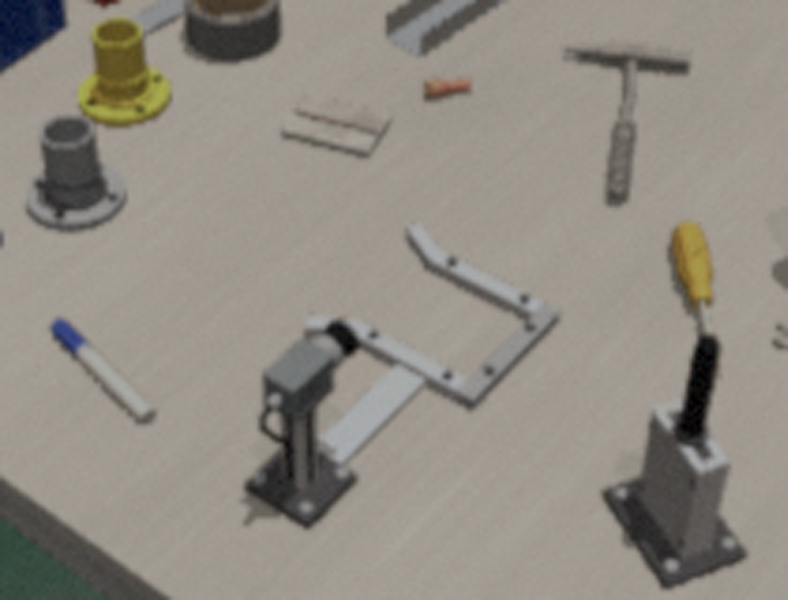

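The two crops show these things:
- **Stub:** the grey plain one has its mouth at scene crop (79,55) and side crop (70,130). The yellow one at the crop top is left alone.
- **Stand:** its screws are at about (363,293), (433,344), (457,219), (527,266), (477,342) and (528,298).
- **Mirror:** its handle top is at (678,357).

Next I triangulate.

```bash
cat > h.py <<'E'
import numpy as np, cv2, pickle
def ray(f,p):
    """camera centre, unit world rays of a pinhole pixel"""
    V=f["view"];R=V[:3,:3];c=-R.T@V[:3,3]
    d=R.T@np.linalg.solve(f["mtx"],[p[0],p[1],1]);return c,d/np.linalg.norm(d)
def wray(f,p):
    K=f["mtx"];V=f["view"];R=V[:3,:3];c=-R.T@V[:3,3]
    u=np.array([p[0]-K[0,2],p[1]-K[1,2]])/K[0,0];r=np.linalg.norm(u)
    d=np.r_[u/r*np.sin(r),np.cos(r)] if r>1e-9 else np.array([0,0,1.]);return c,R.T@d
def tri(rays):
    A=np.zeros((3,3));b=np.zeros(3)
    for c,d in rays:
        P=np.eye(3)-np.outer(d,d);A+=P;b+=P@c
    x=np.linalg.solve(A,b);e=[np.linalg.norm((np.eye(3)-np.outer(d,d))@(x-c)) for c,d in rays];return x,max(e)
def atz(r,z): c,d=r;return c+d*(z-c[2])/d[2]
E
python3 - <<'E'
from h import *
d=pickle.load(open("f0.pkl","rb"));S,D=d["scene"],d["side"]
s=lambda p:ray(S,np.array(p)/3+[189.67,164.67]); q=lambda p:ray(D,np.array(p)/3.75+[204.63,184.63])
print(s((0,0))[0],q((0,0))[0])
P={ "screwA":((363,293),(374,335),.017),"B":((433,344),(448,375),.017),"C":((457,219),(453,261),.017),"D":((527,266),(524,299),.017),"E":((477,342),(489,370),.017),"F":((528,298),(529,326),.017),
"lens":((312,310),(344,338),.119),"mouth":((77,54),(69,130),.08),"flange":((87,117),(76,197),.01),"htop":((678,357),(708,344),.199),"collar":((661,447),(692,430),.108),"sheathtop":((659,450),(690,440),.105)}
for k,(a,b,z) in P.items():
    x,e=tri([s(a),q(b)]);print(k,x.round(3),round(e,4),"known z:",atz(s(a),z)[:2].round(3),atz(q(b),z)[:2].round(3))
# sheath foot screws / driver / coupon / magnet / marker outlines on bench
for k,p in {"driver_b":(712,200),"driver_t":(712,380),"marker1":(45,258),"marker2":(123,362),"foot1":(576,490),"foot2":(627,594),"foot3":(716,570),"top1":(627,413),"top2":(668,488),"top3":(694,478),"coupon":(362,57),"spray":(-0,0)}.items():
    print(k,atz(s(p),.105 if 'top' in k else 0.005)[:2].round(3))
print("magnet",atz(ray(S,(494,328)),.01)[:2],"can",atz(ray(S,(480,250)),0)[:2],"yellow",atz(ray(S,(240,168)),0.01)[:2],"bluepen",atz(ray(S,(189,216)),.01)[:2])
E
```

```text
[-0.05050826 -0.65761568  1.03611396] [-0.2063481  -0.62225686  0.99578696]
screwA [ 0.546 -0.02   0.012] 0.0007 known z: [ 0.543 -0.022] [ 0.542 -0.024]
B [ 0.548 -0.095  0.011] 0.0004 known z: [ 0.545 -0.097] [ 0.544 -0.098]
C [ 0.65  -0.023  0.021] 0.0006 known z: [ 0.653 -0.02 ] [ 0.654 -0.021]
D [ 0.662 -0.09   0.008] 0.0004 known z: [ 0.656 -0.095] [ 0.654 -0.095]
E [ 0.575 -0.116  0.01 ] 0.0003 known z: [ 0.571 -0.12 ] [ 0.569 -0.12 ]
F [ 0.637 -0.113  0.009] 0.0003 known z: [ 0.631 -0.118] [ 0.63  -0.117]
lens [ 0.447 -0.071  0.119] 0.0003 known z: [ 0.447 -0.072] [ 0.447 -0.071]
mouth [0.518 0.299 0.083] 0.0002 known z: [0.52  0.302] [0.521 0.303]
flange [ 0.525  0.313 -0.005] 0.0006 known z: [0.517 0.299] [0.513 0.298]
htop [ 0.551 -0.307  0.183] 0.0006 known z: [ 0.54  -0.313] [ 0.536 -0.314]
collar [ 0.53  -0.318  0.12 ] 0.0013 known z: [ 0.537 -0.315] [ 0.54  -0.313]
sheathtop [ 0.541 -0.312  0.096] 0.0004 known z: [ 0.536 -0.315] [ 0.534 -0.315]
driver_b [ 0.829 -0.148]
driver_t [ 0.678 -0.265]
marker1 [0.392 0.196]
marker2 [0.37  0.066]
foot1 [ 0.529 -0.258]
foot2 [ 0.489 -0.338]
foot3 [ 0.548 -0.37 ]
top1 [ 0.544 -0.28 ]
top2 [ 0.516 -0.338]
top3 [ 0.535 -0.345]
coupon [0.747 0.189]
spray [0.56  0.491]
magnet [ 0.69730236 -0.42993552] can [ 0.87422218 -0.27634683] yellow [0.64895684 0.37288031] bluepen [0.43394691 0.3170581 ]
```

```bash
cat >> h.py <<'E'
from scipy.spatial.transform import Rotation as Ro
def down(yaw):  # tool z down, tool x to -x, tool y to +y, turned by yaw
    return Ro.from_matrix(Ro.from_euler('z',yaw).as_matrix()@np.array([[-1,0,0],[0,1,0],[0,0,-1.]])).as_quat()
E
python3 - <<'E'
from h import *
from bench import env, kinematics, monitor, eyes
q=down(.025)
for p in [(.519,.3,.2),(.519,.3,.043),(.595,.1,.043),(.597,-.07,.043)]: print(kinematics.ik(p,q))
# final mirror pose: tool z=(.707,0,-.707)stand
Rs=Ro.from_euler('z',.025)
for flip in(0,1):
  for turn in (0,1):
    z=np.array([.7071,0,-.7071]); y=np.array([0,1,0.])*(1-2*flip)
    if turn: y=np.cross(y,z)
    M=np.column_stack([np.cross(y,z),y,z]); qq=(Rs*Ro.from_matrix(M)).as_quat()
    h=np.array([.597,-.07,.119])+Rs.apply(-z*.130+z*.0187); print(flip,turn,h,kinematics.ik(h,qq))
env.reach((.519,.3,.2),q); print(monitor.sense()["clock"])
f=eyes.grab_frame("wrist");pickle.dump(f,open("w1.pkl","wb"));cv2.imwrite("pics/w1.png",f["frame"][:,:,::-1])
E
```

```text
[ 3.28868254e-01  5.00878695e-01  1.30624987e+00 -4.44089210e-16
  1.33446408e+00 -1.26692807e+00]
[ 3.28868254e-01  6.72985811e-01  1.46420012e+00 -4.44089210e-16
  1.00440672e+00 -1.26692807e+00]
[-2.74617795e-02  6.80094321e-01  1.45089556e+00 -4.44089210e-16
  1.01060277e+00 -1.62325811e+00]
[-3.11429846e-01  6.75956254e-01  1.45864357e+00 -4.44089210e-16
  1.00699283e+00 -1.90722617e+00]
0 0 [ 0.51832436 -0.0719673   0.19770023] None
0 1 [ 0.51832436 -0.0719673   0.19770023] [-0.56500128  0.05522977  2.13093399  1.02632027  0.47789509  1.72711009]
1 0 [ 0.51832436 -0.0719673   0.19770023] [-0.56500128  0.05522977  2.13093399  1.02632027  0.47789509  0.15631377]
1 1 [ 0.51832436 -0.0719673   0.19770023] [-0.56500128  0.05522977  2.13093399  1.02632027  0.47789509 -1.41448256]
1.5083
```

View pics/w1.png

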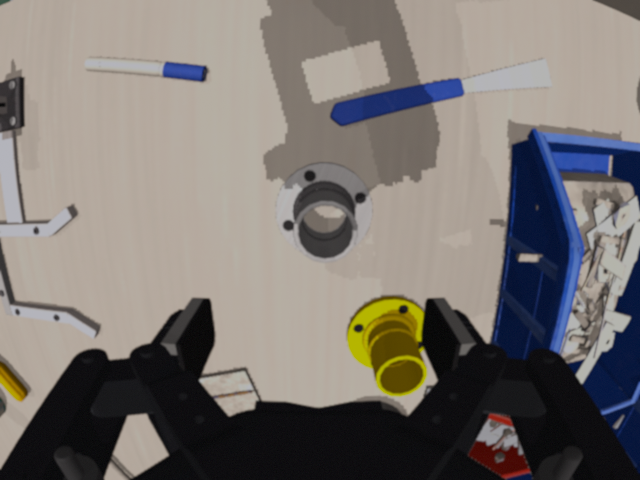

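Wrist view: the grey stub's mouth rim is centred at about (325,232) and its flange at (324,210). The yellow one is at (395,350) and the flare ends are at left.

```bash
python3 - <<'E'
from h import *
from bench import monitor
f=pickle.load(open("w1.pkl","rb"));d=pickle.load(open("f0.pkl","rb"));S,D=d["scene"],d["side"]
s=lambda p:ray(S,np.array(p)/3+[189.67,164.67]); q=lambda p:ray(D,np.array(p)/3.75+[204.63,184.63])
print(monitor.sense()["position"],wray(f,(320,240)))
print("mouth",atz(wray(f,(325,232)),.08),"flange",atz(wray(f,(324,210)),.01))
print(tri([wray(f,(325,232)),s((77,54)),q((69,130))]))
print(tri([wray(f,(324,210)),s((87,117)),q((76,197))]))
for n,p in {"flangeL":(276,210),"R":(372,210),"T":(324,163),"mL":(292,231),"mR":(357,231),"mT":(325,203),"mB":(325,262)}.items(): print(n,atz(wray(f,p),.01 if n[0]!='m' else .08).round(4))
for n,p in {"scrA":(37,230),"scrC":(58,317),"scrD":(14,311),"tip-":(73,209),"tip+":(97,332)}.items(): print(n,atz(wray(f,p),.017).round(4))
E
```

```text
[0.5183397  0.30088592 0.20021393] (array([0.4443055 , 0.29953438, 0.3422805 ]), array([ 0.29551799,  0.01406885, -0.95523358]))
mouth [0.51920612 0.30689636 0.08      ] flange [0.51827764 0.30729433 0.01      ]
(array([0.52190512, 0.30626149, 0.07636527]), np.float64(0.0017640295513952895))
(array([0.52086965, 0.30738141, 0.00061553]), np.float64(0.0009653126816870348))
flangeL [0.5193 0.2632 0.01  ]
R [0.517  0.3516 0.01  ]
T [0.4752 0.306  0.01  ]
mL [0.5191 0.2826 0.08  ]
mR [0.5178 0.3304 0.08  ]
mT [0.4975 0.3062 0.08  ]
mB [0.5427 0.3076 0.08  ]
scrA [ 0.5421 -0.0155  0.017 ]
scrC [ 0.6521 -0.0114  0.017 ]
scrD [ 0.6545 -0.0959  0.017 ]
tip- [0.5182 0.0449 0.017 ]
tip+ [0.6651 0.0466 0.017 ]
```

Widths check out (48 and 88 mm), so the stub is at (0.519, 0.307). I grip it, slide it to ahead of the nest mouth and look again.

```bash
python3 - <<'E'
from h import *
from bench import env, kinematics, monitor, eyes
env.movel((.519,.307,.12),.2); env.movel((.519,.307,.045),.1)
env.close_gripper(40); m=monitor.sense(); print(m["clock"],m["finger_gap"],m["gripper_force"],m["contact_force"])
env.movel((.593,.10,.045),.12); m=monitor.sense(); print(m["clock"],m["position"],m["contact_force"])
f=eyes.grab_frame("wrist");pickle.dump(f,open("w2.pkl","wb"));cv2.imwrite("pics/w2.png",f["frame"][:,:,::-1])
E
```

```text
3.45 0.5495323113324161 41.24707633629441 [-1.41570192 -4.87103081  5.11567986]
5.4333 [0.59291931 0.10156423 0.04559916] [-3.11533375  8.18067245  5.99272197]
```

View pics/w2.png

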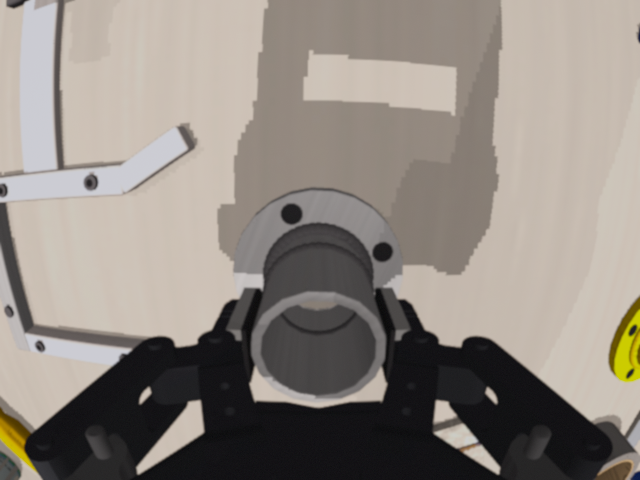

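Wrist view: the stub is held upright, with the nest at left: near rail from (0,190) to (190,140) and end stop around (15,290). I enlarge the nest.

```bash
python3 - <<'E'
import cv2
a=cv2.imread("pics/w2.png")[110:370,0:200]; cv2.imwrite("pics/w2c.png",cv2.resize(a,None,fx=2.3,fy=2.3,interpolation=cv2.INTER_CUBIC))
E
```

```text
(no output)
```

View pics/w2c.png

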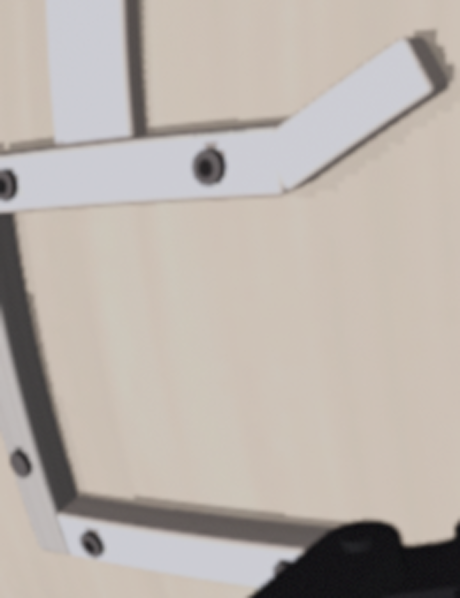

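```bash
python3 - <<'E'
from h import *
f=pickle.load(open("w2.pkl","rb"))
g=lambda p,z:atz(wray(f,np.array(p)/2.3+[-.28,109.72]),z)[:2]
for n,p,z in [("-in1",(25,209),.014),("-in2",(150,201),.014),("-kink",(286,190),.014),("+corner",(64,512),.014),("+in",(160,528),.014),("+in2",(250,540),.014),("+cornbot",(75,498),0),("+inbot",(300,518),0),("scrA",(208,166),.017),("scrB",(4,184),.017),("scrD",(91,543),.017),("scrF",(21,462),.017),("stopin",(36,420),.014),("stopbot",(50,400),0)]:
    print(n,g(p,z).round(4))
E
```

```text
-in1 [ 0.5523 -0.0887]
-in2 [ 0.5512 -0.0405]
-kink [0.5493 0.0007]
+corner [ 0.6467 -0.102 ]
+in [ 0.6458 -0.0606]
+in2 [ 0.6448 -0.0279]
+cornbot [ 0.6504 -0.1101]
+inbot [ 0.6448 -0.0183]
scrA [ 0.5428 -0.0189]
scrB [ 0.5446 -0.0933]
scrD [ 0.6542 -0.0903]
scrF [ 0.6292 -0.1127]
stopin [ 0.6154 -0.1027]
stopbot [ 0.6154 -0.1091]
```

```bash
python3 - <<'E'
from h import *
f=pickle.load(open("w2.pkl","rb"))
for n,p,z in [("mL",(251,344),.08),("mR",(387,344),.08),("mT",(319,292),.08),("mB",(319,398),.08),("fL",(234,270),.01),("fR",(403,270),.01),("fT",(319,188),.01)]:
    print(n,atz(wray(f,p),z)[:2].round(4))
print(wray(f,(319,240)))
E
```

```text
mL [0.5904 0.0791]
mR [0.5893 0.1261]
mT [0.5695 0.102 ]
mB [0.6143 0.1032]
fL [0.5914 0.0585]
fR [0.5892 0.147 ]
fT [0.5475 0.1018]
(array([0.51875328, 0.10006907, 0.18769732]), array([ 0.2959699 ,  0.01319992, -0.95510606]))
```

Wrist-camera bias is under 1 mm (stub seen at the TCP). The nest midline is x ≈ 0.5983 at y = -0.04, with yaw ≈ 0.029. Sliding in, guarded.

```bash
python3 - <<'E'
from h import *
from bench import env, kinematics, monitor, eyes
q=down(.029)
L=lambda y:(.5993-.029*(y+.04),y,.045)
def show(r):
    m=monitor.sense(); print(r,round(m["clock"],2),m["position"].round(4),m["contact_force"].round(1),round(m["finger_gap"],3))
show(env.movel(L(.085),.08,q))
show(env.movel(L(-.04),.08,q,guard=25))
show(env.movel(L(-.08),.025,q,guard=15))
f=eyes.grab_frame("wrist");pickle.dump(f,open("w3.pkl","wb"));cv2.imwrite("pics/w3.png",f["frame"][:,:,::-1])
E
```

```text
False 5.83 [0.5961 0.0852 0.0456] [-0.7 -0.1  5.8] 0.553
False 7.54 [ 0.5997 -0.0384  0.0456] [-0.6  7.5  6.2] 0.553
True 8.62 [ 0.6005 -0.0648  0.0457] [0.9 3.6 2.4] 0.556
```

View pics/w3.png

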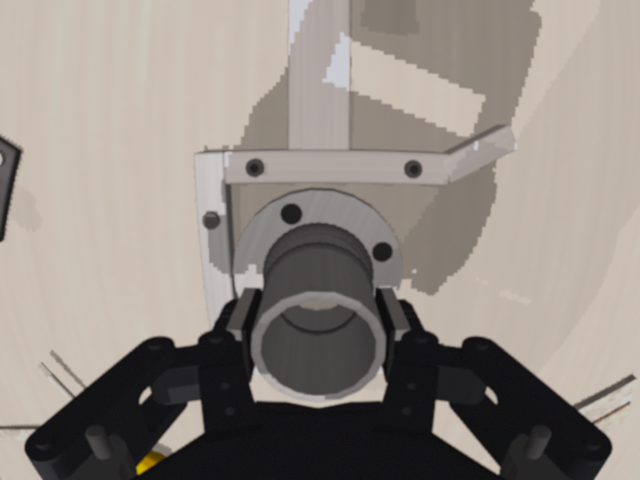

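The flange edge (233,270) lies at the stop and the -x rail edge is just above it at row 185. I verify with a second push and measure the clearances.

```bash
python3 - <<'E'
from h import *
from bench import env, kinematics, monitor, eyes
f=pickle.load(open("w3.pkl","rb"))
for n,p,z in [("fT",(319,188),.01),("rail",(319,184.5),.014),("rail l",(245,182),.014),("rail r",(440,185),.014),("fL",(233,270),.01),("stop in",(228,190),.014),("stopin2",(234,270),.014),("A",(414,168.5),.017),("B",(255,168),.017)]: print(n,atz(wray(f,p),z)[:2].round(4))
m0=monitor.sense()["position"]
r=env.movel((.6005,-.075,.045),.02,down(.029),guard=20)
m=monitor.sense();print(r,m0.round(4),m["position"].round(4),m["contact_force"].round(1),m["clock"])
E
```

```text
fT [ 0.5551 -0.0645]
rail [ 0.5528 -0.0646]
rail l [ 0.5522 -0.0999]
rail r [ 0.5504 -0.0054]
fL [ 0.5991 -0.1083]
stop in [ 0.5562 -0.1084]
stopin2 [ 0.5974 -0.1068]
A [ 0.5429 -0.0202]
B [ 0.5451 -0.0946]
True [ 0.6005 -0.0648  0.0457] [ 0.6005 -0.0649  0.0459] [0.3 3.2 2.7] 8.9583
```

The stub is home at y = -0.065 with no further travel, and the rails give nest centre ≈ (0.600, -0.065). I release and look at the sheath from two places.

```bash
python3 - <<'E'
from h import *
from bench import env, kinematics, monitor, eyes
env.release(); env.movel((.6005,-.0648,.27),.2)
q=down(-.45-np.pi/2)
env.reach((.50,-.25,.28),q); f=eyes.grab_frame("wrist");pickle.dump(f,open("w4.pkl","wb")); a=f["frame"]
env.reach((.537,-.313,.27),q); f=eyes.grab_frame("wrist");pickle.dump(f,open("w5.pkl","wb"))
print(monitor.sense()["clock"],monitor.sense()["joints"].round(2),monitor.sense()["position"])
cv2.imwrite("pics/w45.png",np.hstack([a[40:440,150:550],f["frame"][40:440,150:550]])[:,:,::-1])
E
```

```text
12.6833 [-0.72  0.51  1.11  0.    1.52 -0.27] [ 0.53708847 -0.31254543  0.26974878]
```

View pics/w45.png

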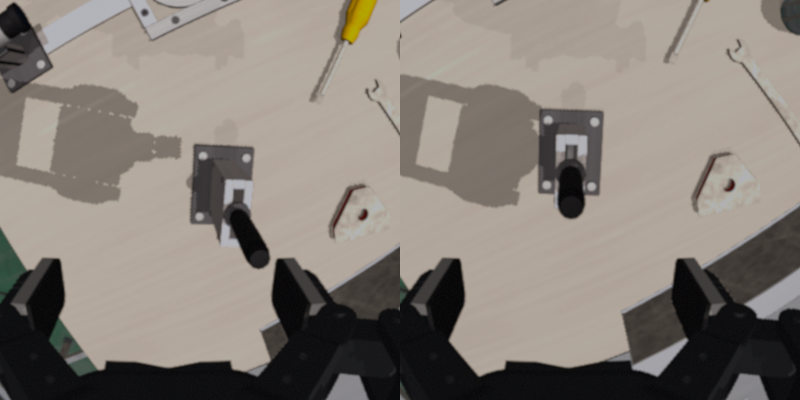

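Handle top is at left (259,257) and right (571,206). Foot screws in the right view are at (548,116), (595,121), (545,184) and (592,187).

```bash
python3 - <<'E'
from h import *
a=pickle.load(open("w4.pkl","rb"));b=pickle.load(open("w5.pkl","rb"))
d=pickle.load(open("f0.pkl","rb"));S=d["scene"]
L=lambda p:wray(a,np.array(p)+[150,40]);R=lambda p:wray(b,np.array(p)+[-250,40])
print("htop",tri([L((259,257)),R((571,206))]),atz(L((259,257)),.199),atz(R((571,206)),.199))
print("htop+scene",tri([L((259,257)),R((571,206)),ray(S,np.array((678,357))/3+[189.67,164.67])]))
s=np.array([atz(R(p),.011)[:2] for p in [(548,116),(595,121),(545,184),(592,187)]]);print(s.round(4),s.mean(0))
v=(s[1]-s[0]+s[3]-s[2]);w=(s[2]-s[0]+s[3]-s[1]);print("yaws",np.arctan2(v[1],v[0]),np.arctan2(w[1],w[0]))
t=np.array([atz(R(p),.105)[:2] for p in [(555,135),(586,135),(586,207),(555,207)]]);print("top",t.round(4),t[:2].mean(0))
E
```

```text
htop (array([ 0.53925061, -0.3107906 ,  0.19516371]), np.float64(0.00020956361084685448)) [ 0.53927536 -0.30849162  0.199     ] [ 0.53959173 -0.30977747  0.199     ]
htop+scene (array([ 0.54002217, -0.3109132 ,  0.19657951]), np.float64(0.0019113431530493423))
[[ 0.5358 -0.2636]
 [ 0.5789 -0.2904]
 [ 0.4992 -0.3298]
 [ 0.545  -0.3557]] [ 0.53974428 -0.30987316]
yaws -0.5346263818872794 -2.0630639761386407
top [[ 0.5416 -0.2764]
 [ 0.5647 -0.2875]
 [ 0.5382 -0.3442]
 [ 0.514  -0.3325]] [ 0.55319453 -0.28194404]
```

```bash
cat >> h.py <<'E'
PSI=-.47; N=np.array([.5997,-.0648]); YS=.028; HZ=.0187
RG=Ro.from_quat(down(PSI-np.pi/2))          # tool at grasp
RM=Ro.from_euler('z',PSI)                   # mirror at grasp
def final(c,tilt=np.pi/4,yaw=YS):
    Rm=Ro.from_euler('z',yaw)*Ro.from_euler('y',-tilt)   # mirror goal
    Rt=Rm*RM.inv()*RG
    return np.asarray(c)+Rm.apply([0,0,.130-HZ]), Rt.as_quat()
E
python3 - <<'E'
from h import *
from bench import env, kinematics, monitor, eyes
for z in(.12,.22): p,q=final([*N,z]); print(p,kinematics.ik(p,q))
g=np.array([.5396,-.3100,.144]); q=RG.as_quat()
env.movel((*g[:2],.22),.15,q); env.movel(g,.08)
env.close_gripper(80); m=monitor.sense();print(m["clock"],m["finger_gap"],m["gripper_force"],m["contact_force"])
print(env.movel((*g[:2],.30),.10,guard=25)); m=monitor.sense();print(m["clock"],m["position"],m["contact_force"],m["finger_gap"])
for z in(.12,.22): p,q=final([*N,z]); print(p,kinematics.ik(p,q))
for n in("scene","wrist"):
    f=eyes.grab_frame(n);pickle.dump(f,open(n+"6.pkl","wb"));cv2.imwrite(f"pics/{n}6.png",f["frame"][:,:,::-1])
a=cv2.imread("pics/scene6.png")[190:390,250:450];b=cv2.imread("pics/wrist6.png")[40:440,120:520]
cv2.imwrite("pics/c6.png",np.hstack([cv2.resize(a,(400,400),interpolation=cv2.INTER_CUBIC),b]))
E
```

```text
[ 0.52102986 -0.06700334  0.19870098] [-0.54913372  0.05730425  2.12538223  1.01725925  0.47073531 -1.39596815]
[ 0.52102986 -0.06700334  0.29870098] [-0.54913372 -0.08702254  1.97030758  0.66631429  0.67410918 -0.98231222]
14.9083 0.18874084807792504 77.88253605365753 [-0.31880711  0.12777295  1.85718909]
False
16.6167 [ 0.53949304 -0.30991315  0.29940564] [-0.07823442  0.19342433 -1.3437995 ] 0.186437407889852
[ 0.52102986 -0.06700334  0.19870098] [-0.54913372  0.05730425  2.12538223  1.01725925  0.47073531 -1.39596815]
[ 0.52102986 -0.06700334  0.29870098] [-0.54913372 -0.08702254  1.97030758  0.66631429  0.67410918 -0.98231222]
```

View pics/c6.png

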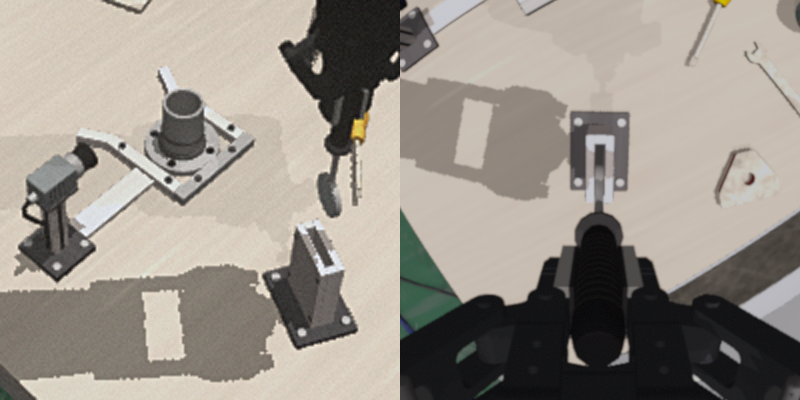

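The mirror is clear of the sheath and edge-on in the wrist view, and the stub is still home. I move above the goal, descend, and check with both fixed cameras.

```bash
python3 - <<'E'
from h import *
from bench import env, kinematics, monitor, eyes
p,q=final([*N,.22]); env.reach(p,q)
p,q=final([*N,.121]); print(env.movel(p,.06,q,guard=15)); m=monitor.sense();print(m["clock"],m["position"],p,m["contact_force"],m["finger_gap"])
ims=[]
for n,(r,c) in {"scene":((200,215),),"side":((215,225),)}.items() if 0 else [("scene",(200,230)),("side",(205,240))]:
    f=eyes.grab_frame(n);pickle.dump(f,open(n+"7.pkl","wb"))
    ims.append(cv2.resize(f["frame"][r:r+130,c:c+130],(400,400),interpolation=cv2.INTER_CUBIC))
cv2.imwrite("pics/c7.png",np.hstack(ims)[:,:,::-1])
E
```

```text
False
19.4833 [ 0.5210974  -0.06708248  0.19993132] [ 0.52102986 -0.06700334  0.19970098] [ 0.40405437 -0.49646032 -1.17901502] 0.19150235016536066
```

View pics/c7.png

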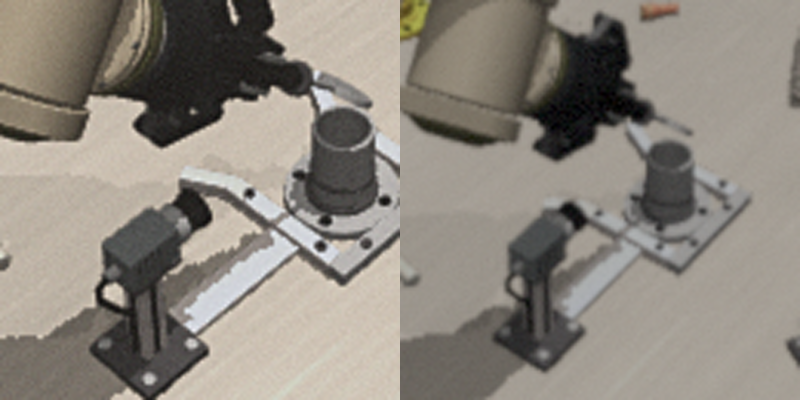

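```bash
python3 - <<'E'
from h import *
S=pickle.load(open("scene7.pkl","rb"));D=pickle.load(open("side7.pkl","rb"))
k=130/400
s=lambda p:ray(S,np.array(p)*k+[229.66,199.66]); q=lambda p:ray(D,(np.array(p)-[400,0])*k+[239.66,204.66])
for n,a,b in [("disc",(343,89),(674,126)),("mouth",(344,129),(671,156)),("collar",(303,78),(648,113)),("lens",(196,208),(573,217))]: print(n,tri([s(a),q(b)]))
def proj(f,X): c=f["mtx"]@(f["view"][:3,:3]@X+f["view"][:3,3]);return c[:2]/c[2]
X=np.r_[N,.121]; print("expected crop disc",(proj(S,X)-[229.66,199.66])/k,(proj(D,X)-[239.66,204.66])/k+[400,0])
m=np.r_[N,.08]; print("expected mouth",(proj(S,m)-[229.66,199.66])/k,(proj(D,m)-[239.66,204.66])/k+[400,0])
Rm=Ro.from_euler('z',YS)*Ro.from_euler('y',-np.pi/4);C=X+Rm.apply([0,0,.074])
print("expected collar",(proj(S,C)-[229.66,199.66])/k,(proj(D,C)-[239.66,204.66])/k+[400,0])
print("horizontal at z: disc",atz(s((343,89)),.121),"mouth",atz(s((344,129)),.08))
E
```

```text
disc (array([ 0.59734219, -0.06863366,  0.12343625]), np.float64(0.002546661696927625))
mouth (array([ 0.60262641, -0.06477543,  0.07576917]), np.float64(0.0006458489710196547))
collar (array([ 0.55210541, -0.07109155,  0.17105624]), np.float64(0.0013131753236165918))
lens (array([ 0.45423657, -0.06308882,  0.10743515]), np.float64(0.0005876480539647123))
expected crop disc [343.20301351  89.95283743] [670.58699314 122.79088459]
expected mouth [341.92585853 127.94887509] [669.00171231 153.93484902]
expected collar [294.31457205  77.2292971 ] [639.87042994 110.426795  ]
horizontal at z: disc [ 0.60029277 -0.06402748  0.121     ] mouth [ 0.6000253  -0.06663278  0.08      ]
```

The disc agrees with the goal within about 3 mm, with a tilt of about 45° and the stub home. Handing in.

```bash
python3 - <<'E'
from bench import env, monitor, job
env.hold(.5); print(job.hand_in())
E
```

```text
the job is handed in; nothing more can be done
None
```

I slid the stub fully home and drew the mirror out. I handed the job in with the glass held within about 3 mm of the goal over the pipe's mouth, leaning about 45° towards the camera; the call returned no verdict.

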